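# Park the brass bush at the top of its gutter

## Task

On the gearbox bench, push the brass bush slowly with the fingertips up its sloped gutter, over the crest and into the dip at the top, so that it rests against the red end stop and cannot roll back. Only roll it: do not lift or carry it out of the gutter. Leave the dark steel roller at the bottom of the other gutter and do not disturb anything else.

Things in the scene. Friction and masses are not known exactly. Their poses are not given: they have to be found in the camera images.
- rack: Blue rack fixed to the bench, base plate 300 x 270 x 8 mm, with two parallel aluminium gutters. Origin: centre of the plate's underside, on the bench. x (level) points uphill along the gutters, y across, z up. Gutter centre lines at y = +42 and -42 mm; each is a channel 55 mm wide inside, flat floor, side walls 3 mm thick and 12 mm above the floor. No loose thing lies within 40 mm beyond the low end.
- ramp (a point): Low end of the sloping floors, midway between the gutters (rack x = -134, y = 0, z = 30 mm). Its x points uphill along the floor (8 degrees above level, up to the crest), y as the rack's, z square to the floor. Here a yellow lip 6 mm thick crosses each gutter (inner face at this point, top 12 mm above the floor, rack z = 42 mm) and keeps the parts from rolling out.
- crest (a point): Crest where the 8 degree slope ends, at floor height, midway between the gutters (rack x = 75, y = 0, z = 59 mm); axes as the rack's. Beyond it the floor falls at 10 degrees to the red end stop, so a part past the crest rolls to the stop by itself and lies with its axis at about rack x = 110, z = 79 mm.
- stop (a point): Foot of the faces of the red end stops, at floor height, midway between the gutters (rack x = 135, y = 0, z = 49 mm); axes as the rack's. The stops are 8 mm thick and reach up to rack z = 104 mm.
- bush: Brass bush with a wide dark bore (32 mm), 50 mm diameter, 50 mm long, 0.35 to 0.65 kg. It lies across one of the two gutters (either one) and rests against the yellow lip; its axis is then at about rack x = -115, z = 58 mm. Smooth and oiled: rolls freely. Origin: its centre; y axis: its axis of rotation, across the gutter; x and z turn with it as it rolls.
- roller: Dark steel roller with a narrow bore (16 mm), 50 mm diameter, 50 mm long, lying at the low end of the other gutter against its lip; to be left there. Origin and axes as for the bush.
- wrench: Loose open spanner lying on the bench on the robot's left; leave alone. Origin on its underside.
- driver: Loose screwdriver lying on the bench on the robot's right; leave alone. Origin on its underside.
- gear: Loose dark steel gear blank, 90 mm diameter, 30 mm high, flat on the bench on the right; leave alone. Origin: centre of the underside.
- spray: Loose blue can, 60 mm diameter, 170 mm high, standing on the bench on the left; leave alone. Origin: centre of the underside.
- socket_a: Loose steel socket, 28 mm diameter, 40 mm high, standing on the rack's base plate outside the gutter at +y; leave alone. Origin: centre of the underside.
- socket_b: Loose steel socket, 34 mm diameter, 45 mm high, standing on the rack's base plate outside the gutter at -y; leave alone. Origin: centre of the underside.

How it is judged (in metres and radians):
At the end, for the whole second after the job is handed in: The brass bush lies still in the dip of its gutter against the red end stop (axis within 7 mm along and in height, 8 mm across, square within 0.12 rad); the steel roller is where it was (within 10 mm), and so are the other loose things (within 25 mm) (x of bush in the frame of rack between 0.102 and 0.116 m and z of bush in the frame of rack between 0.072 and 0.086 m and (y of bush in the frame of rack between 0.034 and 0.05 m or y of bush in the frame of rack between -0.05 and -0.034 m) and angle between the y axis of bush and the y axis of rack, either way round below 0.12 rad and linear speed of bush below 0.01 m/s and angular speed of bush below 0.4 rad/s and distance of roller from where it was at the start of the episode below 0.01 m and distance of each of wrench, driver, gear, spray, socket_a, socket_b from where it was at the start of the episode below 0.025 m); the robot touches nothing.
It fails at once if the bush is lifted or carried: more than 10 mm off the sloping floor (z of bush in the frame of ramp above 0.035 m).
It fails at once if the bush is shot up the gutter instead of being pushed (faster than 0.5 m/s) (linear speed of bush above 0.5 m/s).
It fails at once if the bush leaves its gutter (z of bush in the frame of ramp below 0.005 m).
It fails at once if the steel roller is moved by more than 10 mm (distance of roller from where it was at the start of the episode above 0.01 m).
It fails at once if another loose thing is disturbed (moved more than 25 mm) (distance of any of wrench, driver, gear, spray, socket_a, socket_b from where it was at the start of the episode above 0.025 m).
It also fails if it takes over 42 s, if anything falls off the work surface, if the arm or the gripper's body presses on something with over 40 N, if the wrist force passes 120 N, or if a joint passes its speed limit or range.

## Robot

A 6-joint arm with a two-finger parallel gripper is mounted at the origin on the work surface. World frame = base frame: x ahead of the robot, y to its left, z up, the work surface at z = 0. Lengths are in mm, angles in rad, forces in N, time in s.
With the tool pointing down it reaches from about 300 to 850 mm from the base axis. Payload 4.2 kg.
Tool frame: the origin (TCP) lies midway between the tips of the shut fingers; the grasp point (between the pads) lies behind it (env.hold_point_z is the z of the grasp point in the tool frame, in mm); z points along the fingers, x is the direction in which the jaws open and shut, and the axes are right-handed (so a half turn about z gives the same grasp; the last joint's range is limited). The gripper opens to 91 mm and grips with 3 to 60 N. Pads are 32 mm wide; open, the fingers measure 118 mm over their backs; the gripper's body (76 mm by 178 mm) begins 60 mm behind the grasp point.
Start: joints at [1.204, 0.32, 1.565, -0, 1.257, -0.02], TCP at [195.441, 540.786, 183.376] pointing down, gripper open.
Joint ranges: [-3.11, 3.11], [-0.84, 2.01], [0.21, 2.61], [-1.34, 4.49], [0.05, 2.63], [-2.56, 2.56]. Speed limits (rad/s): [2.57, 2.57, 3.14, 3.14, 3.14, 3.14].

## Interface

Orientations are given as [roll, pitch, yaw] about the fixed x, y, z axes, in that order (R = Rz(yaw) Ry(pitch) Rx(roll)).
In Python, from station import sensors, cams, ticket, env gives the robot as it stands.
- The arm moves only by the shell command python3 -m crank 'ROWS' [OPENING] [FORCE]. ROWS is JSON, one flat list of numbers, 6 for each row, row after row: the shift along the world's x, y, z in m, then the turn, a rotation vector about the world's x, y, z in degrees. A call has 1 to 5 rows; each row is the pose to reach, as a shift and turn from the pose measured when the call began; what a row does not reach only later rows make up. A row lasts 1/12 s, in which the tool goes at most 41.7 mm and 7.16 degrees, less where a joint would pass 70% of its speed; a pose out of reach is approached as far as the arm can. A call with a gripper value outside its range is refused whole. OPENING is the closure in counts, from 0 (fully open) to 255 (shut), set as the call begins (- or left out, the last holds). The fingers move at their own pace and stop on an object; FORCE is the grip in N (left out, the last holds). Time passes only in rows, so rows that repeat a pose let the fingers close. It gives the time, the measured TCP pose, the force and the opening at its end, in the units of the state.
- sensors.get_obs(): the state, without advancing time (a new reading comes with each control period).
- cams.grab_frame(name): name is "side" or "top" or "wrist"; returns a dict with "img" (420x560x3 uint8, red, green, blue), "fovy" (degrees; the focal length in pixels is half the picture's height over the tangent of half this angle, whatever the lens; pixels are square), "cx", "cy" (the principal point, pixels), "rvec" (rotation vector, rad) and "tvec" (3), from world to camera coordinates, as OpenCV has them. Camera axes: x right, y down, z forward; pixel columns grow to the right and rows downward; lengths in mm; the calibration is good to about 2 mm. A picture is of the moment at which its call begins. There is no depth.
- ticket.hand_in(): hands the job in, once; it reports no verdict.
The state is a dict: "time": time; "joint_pos": joint angles; "dq": joint speeds; "effort": joint torques, N m; "position": TCP position; "tool_rot": TCP orientation; "contact_force": force on the tool from outside, world axes, zero at the start; "torque": the same for the moment, N m; "finger_gap": finger opening in mm.
Only numpy, scipy, OpenCV 4.12 (cv2) and the standard library are available. Lean on these libraries where they do the work, as an engineer would, in place of code of your own. Each camera call takes 0.05 s, during which the arm holds its last target. There are 200 camera calls.

## Working session

There is one attempt and no reset: what is moved stays moved. The work goes in short steps, Python scripts to look and compute and a shell command to move; the robot and the scene stay as the last step left them, time stands still between calls to the robot, and variables do not carry over. Pictures are saved under pics/ and viewed, about 8 in all and at most 12, crops included, and the job is handed in when it is done.

```bash
mkdir -p pics; ls; python3 - <<'E'
from station import sensors,cams,env
import cv2,numpy as np,pickle
o=sensors.get_obs();print({k:np.round(v,3) for k,v in o.items()},env.hold_point_z)
F={}
for n in("top","side"):
    f=cams.grab_frame(n);F[n]=f;cv2.imwrite(f"pics/{n}0.png",f["img"][:,:,::-1]);print(n,f["fovy"],f["cx"],f["cy"],f["rvec"],f["tvec"])
pickle.dump(F,open("f0.pkl","wb"))
E
```

```text
pics
{'time': np.float64(0.0), 'joint_pos': array([ 1.204,  0.32 ,  1.566, -0.   ,  1.257, -0.02 ]), 'dq': array([-0.001,  0.001,  0.001, -0.   ,  0.   , -0.   ]), 'effort': array([ -0.   , -41.246, -23.197,   0.073,   0.046,  -0.   ]), 'position': array([195.268, 540.226, 182.521]), 'tool_rot': array([3.142e+00, 2.000e-03, 1.224e+00]), 'contact_force': array([-0.669,  0.406, -0.536]), 'torque': array([ 0.02 , -0.008,  0.009]), 'finger_gap': np.float64(91.333)} -18.8
top 47.212771675484774 273.3760402989206 203.1510751314675 [ 2.14531633 -2.16611376  0.12765624] [   3.64597495  520.87223255 1375.66832658]
side 51.59402076989609 280.99610406977627 207.139873878857 [ 2.36103493 -0.75734795  0.2914373 ] [-419.14724287  285.82814892  809.19407402]
```

View pics/top0.png

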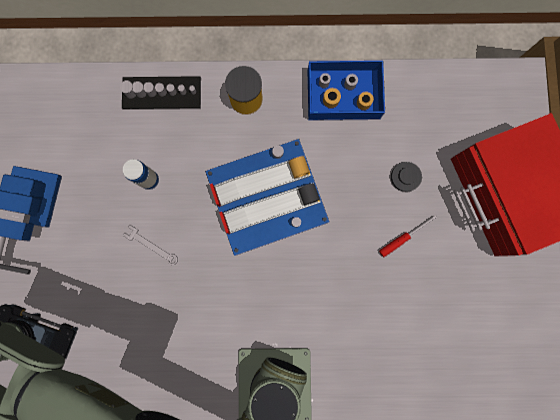

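View pics/side0.png

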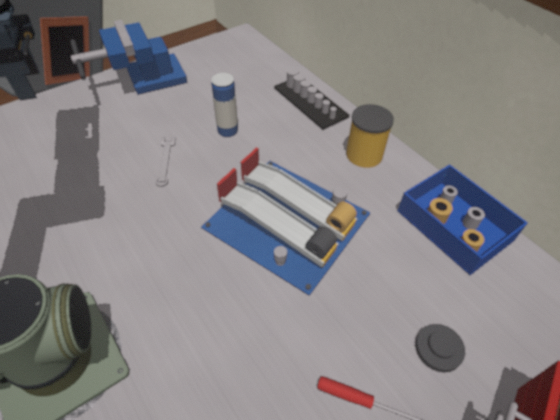

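The top view shows the rack at about (267,197) with uphill to the left (+y). The brass bush is at (299,167) in the far gutter, the dark roller at (309,194) in the near gutter, and the red stops at (212,194) and (223,222). Next I measure the rack.

```bash
cat > h.py <<'E'
import cv2,numpy as np
def K(f):
    F=f["img"].shape[0]/2/np.tan(np.radians(f["fovy"]/2));return np.array([[F,0,f["cx"]],[0,F,f["cy"]],[0,0,1]])
def cast(f,uv,z):
    R=cv2.Rodrigues(np.array(f["rvec"]))[0];c=-R.T@np.array(f["tvec"]);uv=np.atleast_2d(uv).astype(float)
    d=np.c_[uv,np.ones(len(uv))]@np.linalg.inv(K(f)).T@R
    return c+d*((z-c[2])/d[:,2])[:,None]
def proj(f,P): return cv2.projectPoints(np.float64(P).reshape(-1,1,3),np.float64(f["rvec"]),np.float64(f["tvec"]),K(f),None)[0].reshape(-1,2)
E
python3 - <<'E'
import pickle,cv2,numpy as np
from h import *
F=pickle.load(open("f0.pkl","rb"))
boxes={"top":(195,130,340,265),"side":(195,140,375,295)}
for n in boxes:
    f=F[n];x0,y0,x1,y1=boxes[n]
    h=cv2.cvtColor(f["img"],cv2.COLOR_RGB2HSV)
    def mask(lo,hi):
        m=np.zeros(h.shape[:2],np.uint8);m[y0:y1,x0:x1]=cv2.inRange(h,lo,hi)[y0:y1,x0:x1];return m
    b=mask((100,120,40),(125,255,255))
    pts=cv2.findNonZero(b)[:,0]
    hull=cv2.convexHull(cv2.findNonZero(cv2.morphologyEx(b,cv2.MORPH_OPEN,np.ones((3,3)))))
    W=cast(f,hull[:,0],8)[:,:2].astype(np.float32)
    r=cv2.minAreaRect(W);print(n,"rect",r)
    red=mask((0,150,60),(6,255,255))
    k,l,s,c=cv2.connectedComponentsWithStats(red)
    for i in range(1,k):
        if s[i,4]>15: print("red",c[i],cast(f,c[i],90).round(1)[0],s[i,4])
    br=mask((12,100,40),(28,255,255));k,l,s,c=cv2.connectedComponentsWithStats(br)
    for i in range(1,k):
        if s[i,4]>15: print("brass",c[i],s[i],cast(f,c[i],70).round(1)[0])
E
```

```text
top rect ((545.817138671875, 19.073196411132812), (267.6270446777344, 297.80291748046875), 18.855382919311523)
red [214.57333333 194.66666667] [539.4 163.7  90. ] 75
red [223.96103896 222.01298701] [462. 137.  90.] 77
brass [298.71698113 166.75471698] [289 156  21  22 318] [620.9 -75.4  70. ]
side rect ((543.5367431640625, 13.743560791015625), (263.10211181640625, 292.36773681640625), 18.665760040283203)
red [249.91666667 155.25      ] [547.9 170.7  90. ] 24
red [226.22222222 176.81481481] [465.2 142.8  90. ] 27
brass [361.50658858 152.1727672 ] [347 140  28  27 683] [790.9  39.5  70. ]
brass [342.88454376 216.91806331] [327 202  28  33 537] [618.9 -87.9  70. ]
brass [328.78823529 253.02352941] [322 244  14  18  85] [ 533.6 -142.1   70. ]
```

```bash
python3 -m crank '[0.022,-0.0335,0.015,0,0,4, 0.044,-0.067,0.03,0,0,8, 0.066,-0.1005,0.04,0,0,12, 0.088,-0.134,0.04,0,0,16, 0.11,-0.1675,0.04,0,0,20]' 255 30
python3 -m crank '[0.022,-0.0335,0,0,0,4, 0.044,-0.067,0,0,0,8, 0.066,-0.1005,0,0,0,12, 0.088,-0.134,0,0,0,16, 0.11,-0.1675,0,0,0,18.5]'
python3 -m crank '[0.022,-0.0335,0,0,0,0, 0.044,-0.067,0,0,0,0, 0.066,-0.1005,0,0,0,0, 0.088,-0.134,0,0,0,0, 0.11,-0.1675,0,0,0,0]'
```

```text
time: 0.52
position: [306.0, 371.3, 223.1]
tool_rot: [3.141, 0.001, 1.577]
contact_force: [-0.1, 0.6, 0.6]
finger_gap: 61.1
time: 0.93
position: [416.4, 201.9, 223.0]
tool_rot: [3.141, 0.001, 1.903]
contact_force: [0.0, -0.3, 0.3]
finger_gap: 27.5
time: 1.35
position: [526.9, 32.4, 222.7]
tool_rot: [3.141, 0.0, 1.903]
contact_force: [0.4, 0.6, 0.9]
finger_gap: 0.5
```

```bash
python3 -m crank '[0.023,-0.0325,0,0,0,0, 0.046,-0.065,0,0,0,0, 0.069,-0.0975,0,0,0,0, 0.092,-0.13,0,0,0,0, 0.115,-0.1625,0,0,0,0]'
python3 -m crank '[0,0,-0.03,0,0,0, 0,0,-0.06,0,0,0, 0,0,-0.09,0,0,0, 0,0,-0.09,0,0,0]'
python3 - <<'E'
from station import sensors,cams
import cv2,numpy as np
from h import *
print({k:np.round(v,3) for k,v in sensors.get_obs().items() if k in("position","tool_rot","contact_force")})
f=cams.grab_frame("wrist");im=f["img"].copy()
# overlay predicted rack points
th=np.radians(18.8);ex=np.array([-np.sin(th),np.cos(th),0]);ey=np.array([-np.cos(th),-np.sin(th),0]);O=np.array([545,17.5,0])
P=[O+x*ex+y*ey+[0,0,z] for x,y,z in[(-137,-42,42),(-137,-14.5,42),(-137,-69.5,42),(135,-42,104),(135,-14.5,104),(-150,-135,8),(150,-135,8),(-150,135,8),(-115,-17,58),(-115,-67,58)]]
for n in("wrist","top"):
    f=f if n=="wrist" else cams.grab_frame("top");im=f["img"][:,:,::-1].copy()
    for p in proj(f,P): cv2.circle(im,tuple(int(round(v)) for v in p),2,(0,255,0),-1) if np.abs(p).max()<2000 else 0
    if n=="top": im=cv2.resize(im[120:280,180:350],None,fx=4,fy=3.7)
    cv2.imwrite(f"pics/{n}1.png",im)
E
```

```text
time: 1.77
position: [642.4, -131.9, 222.0]
tool_rot: [-3.141, -0.0, 1.903]
contact_force: [0.7, 0.5, 0.4]
finger_gap: 0.4
time: 2.1
position: [637.8, -131.3, 124.7]
tool_rot: [-3.129, -0.008, 1.902]
contact_force: [-1.1, -0.1, -1.5]
finger_gap: 0.7
{'position': array([ 637.782, -131.271,  124.718]), 'tool_rot': array([-3.129, -0.008,  1.902]), 'contact_force': array([-1.076, -0.106, -1.5  ])}
```

View pics/wrist1.png

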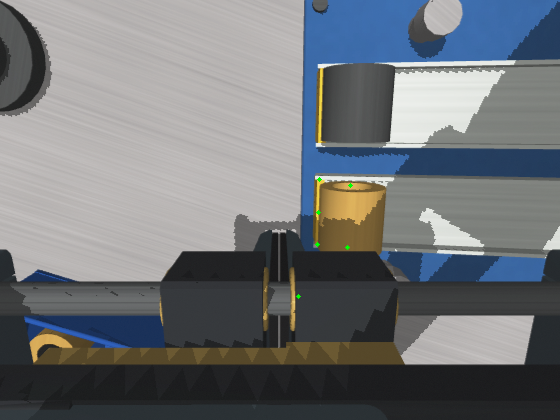

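View pics/top1.png

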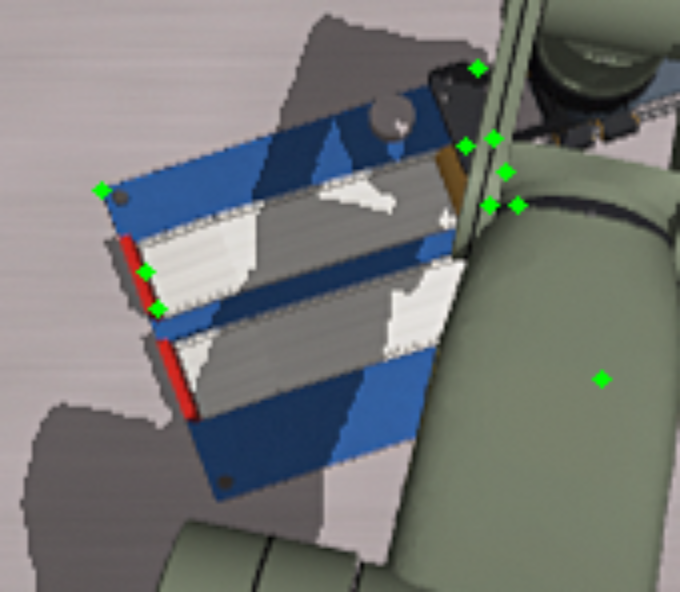

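The wrist view shows the bush at (352,215) behind the yellow lip at x≈318 px. My predicted rack points land on the lip and bush edges, so I trust the fit and go down behind the bush.

```bash
python3 -m crank '[0,0,0,0,0,0, 0,0,0,0,0,0]'
python3 -m crank '[0.001,0,-0.02,0,0,0, 0.001,0,-0.04,0,0,0, 0.001,0,-0.055,0,0,0, 0.001,0,-0.055,0,0,0, 0.001,0,-0.055,0,0,0]'
python3 -m crank '[0,0,0,0,0,0]'
```

```text
time: 2.37
position: [643.3, -131.9, 133.8]
tool_rot: [3.141, 0.001, 1.903]
contact_force: [0.4, 0.2, 1.7]
finger_gap: 0.3
time: 2.78
position: [644.7, -131.8, 79.9]
tool_rot: [3.14, 0.001, 1.903]
contact_force: [-0.3, 0.6, 1.1]
finger_gap: 0.4
time: 2.87
position: [645.9, -132.0, 81.9]
tool_rot: [3.137, 0.003, 1.903]
contact_force: [-0.4, 0.3, -0.2]
finger_gap: 0.4
```

```bash
python3 -m crank '[-0.003,0,-0.012,0,0,0, -0.0055,0,-0.024,0,0,0, -0.0055,0,-0.032,0,0,0, -0.0055,0,-0.032,0,0,0, -0.0055,0,-0.032,0,0,0]'
python3 -m crank '[0,0,0,0,0,0, 0,0,0,0,0,0]'
```

```text
time: 3.28
position: [641.0, -132.1, 50.7]
tool_rot: [3.136, 0.004, 1.903]
contact_force: [0.3, -0.1, 0.8]
finger_gap: 0.5
time: 3.45
position: [642.0, -132.3, 51.8]
tool_rot: [3.134, 0.005, 1.903]
contact_force: [-0.3, -0.1, -0.1]
finger_gap: 0.3
```

```bash
python3 -m crank '[-0.003,0.0042,-0.001,0,0,0, -0.0046,0.009,-0.001,0,0,0, -0.0062,0.0137,-0.001,0,0,0, -0.0078,0.0185,-0.001,0,0,0, -0.0094,0.0232,-0.001,0,0,0]'
python3 -m crank '[-0.0016,0.0047,0,0,0,0, -0.0032,0.0095,0.0007,0,0,0, -0.0048,0.0142,0.0014,0,0,0, -0.0064,0.0189,0.0021,0,0,0, -0.008,0.0237,0.0028,0,0,0]'
```

```text
time: 3.87
position: [632.4, -108.3, 50.9]
tool_rot: [3.134, 0.005, 1.904]
contact_force: [0.3, -0.3, -0.8]
finger_gap: 0.4
time: 4.28
position: [624.3, -84.1, 53.9]
tool_rot: [3.134, 0.005, 1.904]
contact_force: [0.8, -0.3, 0.3]
finger_gap: 0.9
```

```bash
python3 - <<'E'
from station import cams
import cv2,numpy as np
a=cams.grab_frame("wrist")["img"][:,:,::-1];b=cams.grab_frame("side")["img"][140:300,195:395,::-1]
cv2.imwrite("pics/c2.png",np.hstack([a[100:420,150:550],cv2.resize(b,(400,320))]))
E
```

```text
(no output)
```

View pics/c2.png

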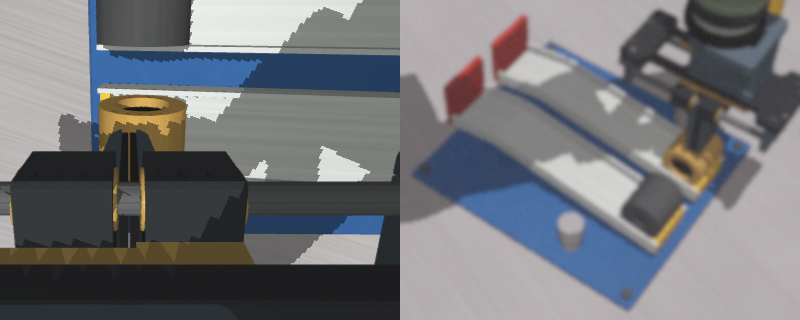

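```bash
python3 - <<'E'
from station import cams,sensors
import cv2,numpy as np
from h import *
o=sensors.get_obs();p=np.array(o["position"]);print(p,o["tool_rot"],o["contact_force"])
th=np.radians(18.8);ex=np.array([-np.sin(th),np.cos(th),0]);ey=np.array([-np.cos(th),-np.sin(th),0]);O=np.array([545,17.5,0])
P=[p,p+[0,0,40]]+[O+x*ex+y*ey+[0,0,z] for x,y,z in[(-137,-14.5,42),(-137,-69.5,42),(-115,-17,58),(-115,-67,58)]]
C=[(0,0,255),(0,0,255)]+[(0,255,0)]*2+[(255,0,255)]*2
for n in("side","wrist"):
    f=cams.grab_frame(n);R=cv2.Rodrigues(np.array(f["rvec"]))[0];print(n,-R.T@f["tvec"],proj(f,P).round().tolist())
    im=cv2.resize(f["img"][:,:,::-1],None,fx=4,fy=4) if n=="side" else cv2.resize(f["img"][:,:,::-1],None,fx=2,fy=2)
    s=4 if n=="side" else 2
    for q,c in zip(proj(f,P),C): cv2.circle(im,tuple(int(round(v*s)) for v in q),4,c,1)
    im=im[640:1140,1140:1540] if n=="side" else im[340:840,400:800]
    out=im if n=="side" else np.hstack([out,im])
cv2.imwrite("pics/c3.png",out)
E
```

```text
[624.19202661 -83.84063554  53.90868369] [3.13423198 0.00457557 1.90451623] [ 0.01291273 -0.26300389 -0.70086431]
side [ 158.65092554 -473.17911002  814.31480707] [[343.0, 219.0], [345.0, 208.0], [342.0, 234.0], [354.0, 218.0], [334.0, 224.0], [346.0, 210.0]]
wrist [ 554.37263962 -106.60032515  254.54049347] [[278.0, 242.0], [277.0, 271.0], [253.0, 192.0], [254.0, 275.0], [290.0, 203.0], [288.0, 283.0]]
```

View pics/c3.png

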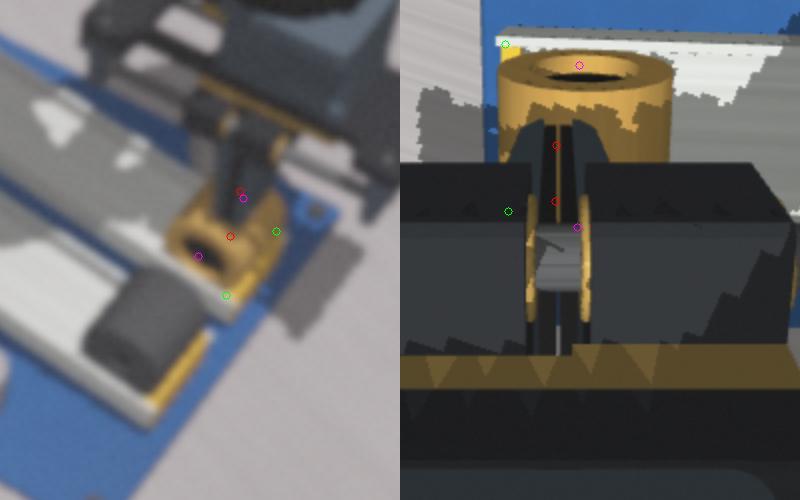

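The picture shows the fingers over the bush, which hasn't moved. The reported tip height doesn't match that, so I retract along the same path and check the height in the side view.

```bash
python3 -m crank '[0.004,-0.012,0,0,0,0, 0.008,-0.024,0,0,0,0, 0.012,-0.036,0,0,0,0, 0.016,-0.047,0,0,0,0, 0.016,-0.047,0,0,0,0]'
python3 - <<'E'
from station import cams,sensors
import cv2,numpy as np
from h import *
o=sensors.get_obs();p=np.array(o["position"]);print(p,o["joint_pos"],o["tool_rot"],o["contact_force"])
R=cv2.Rodrigues(np.zeros(3))[0]
th=np.radians(18.8);ex=np.array([-np.sin(th),np.cos(th),0]);ey=np.array([-np.cos(th),-np.sin(th),0])
P=[p+ey*s+[0,0,z] for z in(0,20,40) for s in(-16,16)]
for n in("side","wrist"):
    f=cams.grab_frame(n)
    s=5 if n=="side" else 2
    im=cv2.resize(f["img"][:,:,::-1],None,fx=s,fy=s,interpolation=cv2.INTER_CUBIC)
    q=proj(f,P)
    for v,c in zip(q,[(0,0,255)]*2+[(0,255,0)]*2+[(255,0,255)]*2): cv2.circle(im,tuple(int(round(a*s)) for a in v),4,c,1)
    u,w=(q[0]*s).astype(int)
    im=im[max(0,w-300):w+200,u-200:u+200];im=cv2.copyMakeBorder(im,0,500-im.shape[0],0,0,cv2.BORDER_CONSTANT)
    out=im if n=="side" else np.hstack([out,im])
cv2.imwrite("pics/c4.png",out)
E
```

```text
time: 4.9
position: [641.6, -134.9, 53.7]
tool_rot: [3.133, 0.006, 1.901]
contact_force: [-0.1, 0.8, -0.6]
finger_gap: 0.5
[ 641.61002449 -134.93609288   53.65860169] [-2.24181230e-01  5.36307235e-01  1.55461432e+00 -1.34335771e-03
  1.04020791e+00 -2.12486988e+00] [3.13330846 0.00649631 1.90133548] [-0.06492595  0.80693967 -0.61622094]
```

View pics/c4.png

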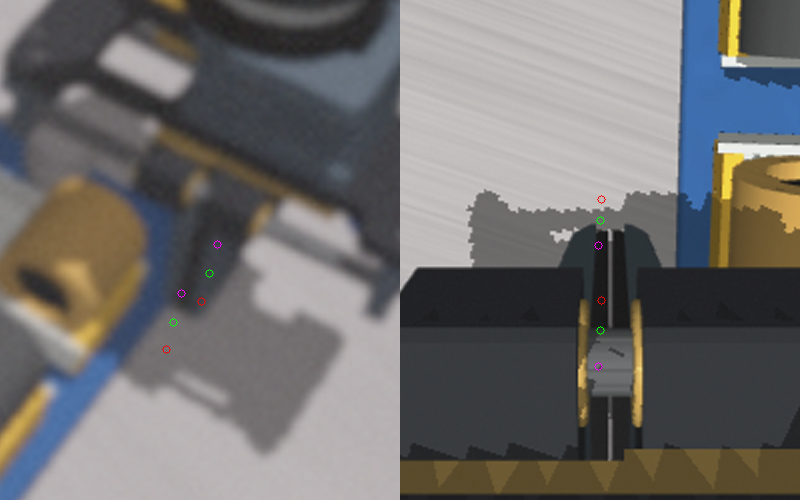

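```bash
python3 - <<'E'
from station import cams,sensors
import cv2,numpy as np
from h import *
o=sensors.get_obs();p=np.array(o["position"]);print(p)
th=np.radians(18.8);ex=np.array([-np.sin(th),np.cos(th),0]);ey=np.array([-np.cos(th),-np.sin(th),0])
M=[];U=[];q=p-16*ey
q=np.array([641.61,-134.936,53.659])-16*ey
for n,d in(("side",(-3,.6)),("wrist",(5,-37))):
    f=cams.grab_frame(n);R=cv2.Rodrigues(np.array(f["rvec"]))[0]
    M.append(K(f)@np.c_[R,f["tvec"]]);U.append((proj(f,q)[0]+d).reshape(2,1))
    if n=="wrist":
        c=-R.T@f["tvec"];print("cam",c,"fwd",R[2])
X=cv2.triangulatePoints(*M,*U);X=(X[:3]/X[3]).ravel();d=X-p;print(X,"minus p in rack:",d@ex,d@ey,d[2])
for m,u in zip(M,U):
    v=m@np.r_[X,1];print(v[:2]/v[2]-u.ravel())
E
```

```text
[ 640.44213392 -132.56984725   53.47564069]
cam [ 570.33142082 -154.22538973  254.23079602] fwd [ 0.248554    0.08166615 -0.96516918]
[ 626.37246833 -140.65920159   86.92316865] minus p in rack: -3.1236107462230183 15.925959921900624 33.44752795899947
[-1.37366086  0.00465412]
[-7.65689394  4.3972398 ]
```

Triangulation puts the real finger edge about 33 mm above the reported TCP height. I lower in the free space behind the lip, watching the force, and check again.

```bash
python3 -m crank '[0,0,-0.008,0,0,0, 0,0,-0.016,0,0,0, 0,0,-0.024,0,0,0, 0,0,-0.032,0,0,0, 0,0,-0.032,0,0,0]'
python3 -m crank '[0,0,0,0,0,0]'
python3 - <<'E'
from station import cams,sensors
import cv2,numpy as np
from h import *
o=sensors.get_obs();p=np.array(o["position"]);print(p,o["joint_pos"],o["tool_rot"],o["contact_force"])
th=np.radians(18.8);ex=np.array([-np.sin(th),np.cos(th),0]);ey=np.array([-np.cos(th),-np.sin(th),0])
P=[p+ey*s+[0,0,z] for z in(0,33) for s in(-16,16)]
for n in("side","wrist"):
    f=cams.grab_frame(n)
    s=5 if n=="side" else 2
    im=cv2.resize(f["img"][:,:,::-1],None,fx=s,fy=s,interpolation=cv2.INTER_CUBIC)
    q=proj(f,P)
    for v,c in zip(q,[(0,0,255)]*2+[(0,255,0)]*2): cv2.circle(im,tuple(int(round(a*s)) for a in v),4,c,1)
    u,w=(q[0]*s).astype(int);print(n,u,w)
    im=im[max(0,w-300):w+200,u-200:u+200];im=cv2.copyMakeBorder(im,0,500-im.shape[0],0,0,cv2.BORDER_CONSTANT)
    out=im if n=="side" else np.hstack([out,im])
cv2.imwrite("pics/c5.png",out)
E
```

```text
time: 5.52
position: [638.4, -130.9, 18.9]
tool_rot: [3.139, 0.002, 1.904]
contact_force: [-0.3, -0.8, -0.5]
finger_gap: 0.3
time: 5.6
position: [638.3, -130.7, 18.4]
tool_rot: [3.139, 0.002, 1.904]
contact_force: [0.0, 0.4, -0.5]
finger_gap: 0.4
[ 638.29675149 -130.70193851   18.3861188 ] [-2.19626017e-01  5.68988150e-01  1.59563682e+00 -1.82926819e-07
  9.74023050e-01 -2.12388529e+00] [3.13908713e+00 1.54699666e-03 1.90425743e+00] [ 0.01240065  0.44227522 -0.50361409]
side 1812 1173
wrist 553 535
```

View pics/c5.png

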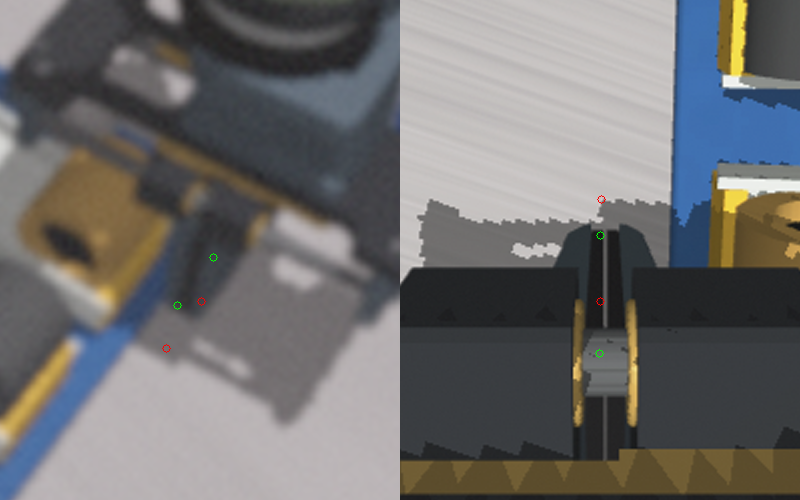

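Now the tip sits just behind the bush, above the lip, with its real z at about 51. I push slowly.

```bash
python3 -m crank '[0,0.005,0,0,0,0, -0.0016,0.0097,0,0,0,0, -0.0032,0.0144,0,0,0,0, -0.0049,0.0191,0,0,0,0, -0.0065,0.0238,0,0,0,0]'
python3 -m crank '[-0.0016,0.0047,0,0,0,0, -0.0032,0.0095,0.0007,0,0,0, -0.0048,0.0142,0.0014,0,0,0, -0.0064,0.0189,0.0021,0,0,0, -0.008,0.0237,0.0028,0,0,0]'
python3 - <<'E'
from station import cams,sensors
import cv2,numpy as np
print(sensors.get_obs()["contact_force"])
a=cams.grab_frame("wrist")["img"][:,:,::-1];b=cams.grab_frame("side")["img"][140:300,195:395,::-1]
cv2.imwrite("pics/c6.png",np.hstack([a[100:420,150:550],cv2.resize(b,(400,320))]))
E
```

```text
time: 6.12
position: [632.2, -106.9, 19.2]
tool_rot: [3.138, 0.003, 1.905]
contact_force: [0.1, -2.1, 2.3]
finger_gap: 0.2
time: 6.53
position: [624.2, -82.9, 22.2]
tool_rot: [3.138, 0.004, 1.905]
contact_force: [0.3, -2.1, 1.7]
finger_gap: 0.7
[ 0.3006251  -2.13904239  1.7432909 ]
```

View pics/c6.png

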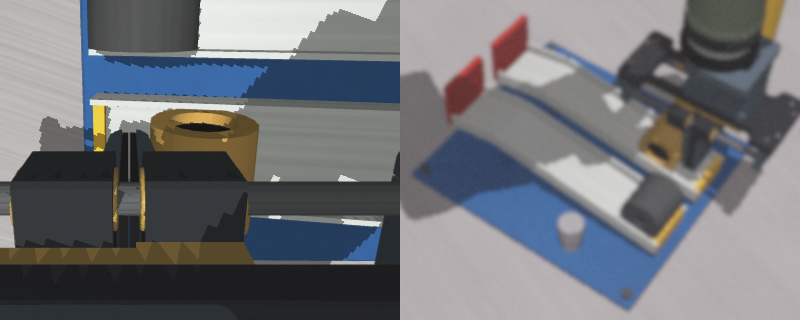

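The bush has left the lip and is rolling, with about 2 N on the fingers. I keep going.

```bash
for i in 1; do
python3 -m crank '[-0.0016,0.0047,0.0007,0,0,0, -0.0032,0.0095,0.0014,0,0,0, -0.0048,0.0142,0.0021,0,0,0, -0.0064,0.0189,0.0028,0,0,0, -0.008,0.0237,0.0035,0,0,0]'
python3 -m crank '[-0.0016,0.0047,0.0007,0,0,0, -0.0032,0.0095,0.0014,0,0,0, -0.0048,0.0142,0.0021,0,0,0, -0.0064,0.0189,0.0028,0,0,0, -0.008,0.0237,0.0035,0,0,0]'
python3 -m crank '[-0.0016,0.0047,0.0007,0,0,0, -0.0032,0.0095,0.0014,0,0,0, -0.0048,0.0142,0.0021,0,0,0, -0.0064,0.0189,0.0028,0,0,0, -0.008,0.0237,0.0035,0,0,0]'
python3 -m crank '[-0.0016,0.0047,0.0007,0,0,0, -0.0032,0.0095,0.0014,0,0,0, -0.0048,0.0142,0.0021,0,0,0, -0.0064,0.0189,0.0028,0,0,0, -0.008,0.0237,0.0035,0,0,0]'
done
```

```text
time: 7.05
position: [615.3, -57.9, 25.5]
tool_rot: [3.139, 0.002, 1.905]
contact_force: [0.1, -1.9, 0.7]
finger_gap: 0.4
time: 7.47
position: [607.2, -33.7, 29.1]
tool_rot: [3.139, 0.002, 1.905]
contact_force: [1.1, -3.2, 2.5]
finger_gap: 0.2
time: 7.88
position: [599.0, -9.5, 32.7]
tool_rot: [3.139, 0.002, 1.905]
contact_force: [0.5, -2.2, 2.1]
finger_gap: 0.4
time: 8.3
position: [590.8, 14.6, 36.3]
tool_rot: [3.139, 0.002, 1.905]
contact_force: [-0.1, -2.8, 1.5]
finger_gap: 0.4
```

```bash

python3 -m crank '[-0.0016,0.0047,0.0007,0,0,0, -0.0032,0.0095,0.0014,0,0,0, -0.0048,0.0142,0.0021,0,0,0, -0.0064,0.0189,0.0028,0,0,0, -0.008,0.0237,0.0035,0,0,0]'
python3 -m crank '[-0.0016,0.0047,0.0007,0,0,0, -0.0032,0.0095,0.0014,0,0,0, -0.0048,0.0142,0.0021,0,0,0, -0.0064,0.0189,0.0028,0,0,0, -0.008,0.0237,0.0035,0,0,0]'
python3 - <<'E'
from station import cams,sensors
import cv2,numpy as np
from h import *
o=sensors.get_obs();p=np.array(o["position"]);print(o["contact_force"])
th=np.radians(18.8);ex=np.array([-np.sin(th),np.cos(th),0]);ey=np.array([-np.cos(th),-np.sin(th),0]);O=np.array([545,17.5,0])
d=p-O;print("tcp rack",d@ex,d@ey,d[2])
f=cams.grab_frame("side");h=cv2.cvtColor(f["img"],cv2.COLOR_RGB2HSV);m=cv2.inRange(h,(10,90,30),(28,255,255));m[:,:200]=0;m[:130]=0;m[250:]=0;m[:,345:]=0
k,l,s,c=cv2.connectedComponentsWithStats(m)
for i in range(1,k):
    if s[i,4]>25:
        w=cast(f,c[i],83)[0]-O;print(c[i],s[i],w@ex,w@ey)
im=cv2.resize(f["img"][130:290,195:395,::-1],(750,600))
for x in (0,60,75,110):
    a=proj(f,O+x*ex-17*ey+[0,0,83])[0];cv2.circle(im,(int((a[0]-195)*3.75),int((a[1]-130)*3.75)),3,(0,255,0),-1)
cv2.imwrite("pics/c7.png",im)
E
```

```text
time: 8.72
position: [582.6, 38.8, 39.8]
tool_rot: [3.139, 0.002, 1.905]
contact_force: [1.1, -1.9, 1.4]
finger_gap: 0.6
time: 9.13
position: [574.5, 62.9, 43.4]
tool_rot: [3.139, 0.002, 1.906]
contact_force: [-0.1, -2.2, 1.5]
finger_gap: 0.4
[-0.13783086 -2.16298565  1.47788955]
tcp rack 33.47649567796803 -42.507054461004145 43.386947000822616
[282.76086957 156.65217391] [273 151  23  13  46] 82.29197282701979 -100.45666897072927
[270.5503876  175.01550388] [260 164  19  24 258] 70.20599816058022 -34.26305061417924
```

View pics/c7.png

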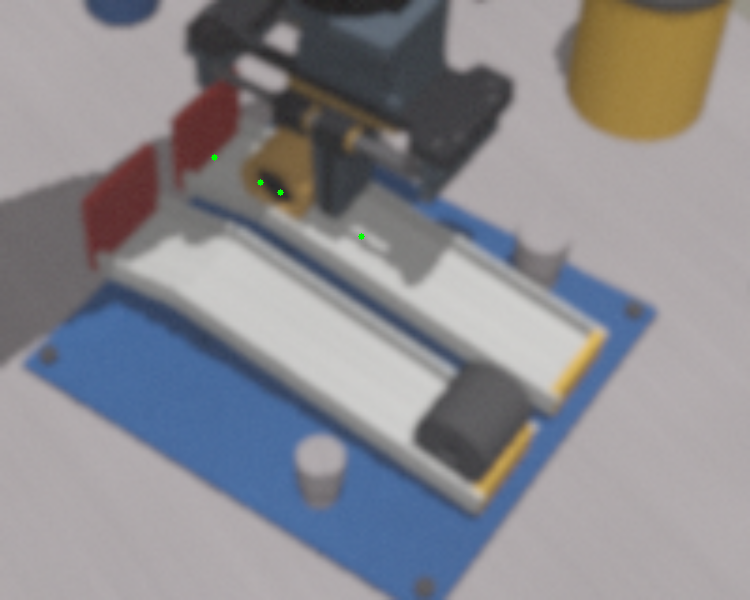

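The bush axis is at rack x≈68, just short of the crest at 75. I nudge it over gently.

```bash

python3 -m crank '[-0.001,0.0028,0.0004,0,0,0, -0.002,0.0057,0.0008,0,0,0, -0.003,0.0085,0.001,0,0,0, -0.004,0.0114,0.001,0,0,0, -0.005,0.0142,0.001,0,0,0]'
python3 -m crank '[0,0,0,0,0,0, 0,0,0,0,0,0, 0,0,0,0,0,0, 0,0,0,0,0,0]'
cat > m.py <<'E'
from station import cams,sensors
import cv2,numpy as np,sys
from h import *
o=sensors.get_obs();p=np.array(o["position"]);print(o["contact_force"])
th=np.radians(18.8);ex=np.array([-np.sin(th),np.cos(th),0]);ey=np.array([-np.cos(th),-np.sin(th),0]);O=np.array([545,17.5,0])
d=p-O;print("tcp rack",d@ex,d@ey,d[2])
f=cams.grab_frame("side");h=cv2.cvtColor(f["img"],cv2.COLOR_RGB2HSV);m=cv2.inRange(h,(10,90,30),(28,255,255));m[:,:200]=0;m[:130]=0;m[250:]=0;m[:,345:]=0
k,l,s,c=cv2.connectedComponentsWithStats(m)
for i in range(1,k):
    if s[i,4]>25:
        w=cast(f,c[i],83)[0]-O;print(c[i],s[i],w@ex,w@ey)
print("expected face/centre px at dip",proj(f,[O+110*ex+y*ey+[0,0,79] for y in(-17,-42,-67)]).round(1).tolist())
E
python3 m.py
```

```text
time: 9.6
position: [568.5, 78.6, 44.2]
tool_rot: [3.14, 0.001, 1.905]
contact_force: [-0.0, -0.0, 0.3]
finger_gap: 0.5
time: 9.93
position: [568.6, 78.5, 44.2]
tool_rot: [3.14, 0.001, 1.905]
contact_force: [0.1, 1.0, 1.2]
finger_gap: 0.5
[0.10687312 0.99563816 1.20070507]
tcp rack 50.14725664576636 -42.003751456449265 44.15449024081782
[274.81578947 152.34210526] [267 148  20  11  38] 106.38324647648955 -101.24454474120635
[258.07571802 166.79895561] [245 154  27  26 383] 109.48965100708936 -38.37033839081458
expected face/centre px at dip [[252.4, 173.2], [258.9, 167.0], [265.2, 161.0]]
```

The bush has rolled into the dip, with its centroid at (258,167) px against (259,167) expected. I lift clear and check.

```bash

python3 -m crank '[0.001,-0.003,0.01,0,0,0, 0.002,-0.006,0.03,0,0,0, 0.002,-0.006,0.06,0,0,0, 0.002,-0.006,0.09,0,0,0, 0.002,-0.006,0.12,0,0,0]'
python3 -m crank '[-0.02,0,0.02,0,0,0, -0.05,0,0.03,0,0,0, -0.08,0,0.03,0,0,0, -0.11,0,0.03,0,0,0, -0.14,0,0.03,0,0,0]'
python3 -m crank '[-0.03,0,0,0,0,0, -0.06,0,0,0,0,0, -0.09,0,0,0,0,0, -0.09,0,0,0,0,0, -0.09,0,0,0,0,0]'
python3 -m crank '[0,0,0,0,0,0, 0,0,0,0,0,0, 0,0,0,0,0,0, 0,0,0,0,0,0, 0,0,0,0,0,0]'
python3 m.py; python3 m.py; python3 - <<'E'
from station import cams
import cv2,numpy as np
a=cams.grab_frame("side")["img"][:,:,::-1];b=cams.grab_frame("top")["img"][:,:,::-1]
cv2.imwrite("pics/c8.png",np.hstack([cv2.resize(a[130:290,195:395],(500,400)),cv2.resize(b[120:270,190:340],(300,300),interpolation=cv2.INTER_CUBIC)[:,:].copy() if 0 else cv2.copyMakeBorder(cv2.resize(b[120:270,190:340],(300,300)),0,100,0,0,0)]))
E
```

```text
time: 10.4
position: [570.5, 72.0, 166.2]
tool_rot: [3.139, 0.001, 1.905]
contact_force: [0.7, -0.7, -0.2]
finger_gap: 0.6
time: 10.82
position: [429.4, 71.7, 197.2]
tool_rot: [3.138, 0.001, 1.904]
contact_force: [0.1, -0.2, 0.2]
finger_gap: 0.4
time: 11.23
position: [338.8, 71.6, 198.2]
tool_rot: [3.135, 0.002, 1.905]
contact_force: [-0.1, 0.2, 0.9]
finger_gap: 0.4
time: 11.65
position: [339.3, 71.5, 198.1]
tool_rot: [3.136, 0.002, 1.904]
contact_force: [-0.3, 0.2, -0.0]
finger_gap: 0.3
[-0.32220473  0.19730149 -0.02033976]
tcp rack 117.43130347512043 177.3183204987978 198.05393955646088
[258.94577007 166.06290672] [244 154  29  26 461] 109.30237184973412 -41.504165721213546
expected face/centre px at dip [[252.4, 173.2], [258.9, 167.0], [265.2, 161.0]]
[ 0.63308368  0.86468064 -0.40431679]
tcp rack 117.48870407934992 177.43508108183724 198.01490730740952
[258.97830803 166.09327549] [245 154  28  26 461] 109.18036699431936 -41.469693103583595
expected face/centre px at dip [[252.4, 173.2], [258.9, 167.0], [265.2, 161.0]]
```

View pics/c8.png

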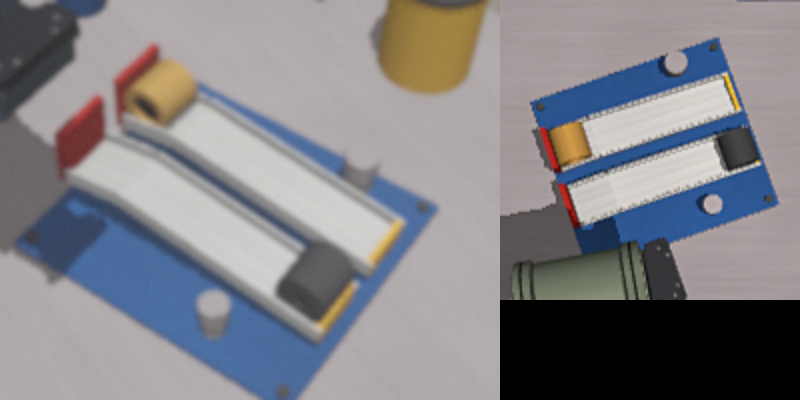

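The bush lies at rest against the red stop, square in the gutter. The roller is still at its lip, the sockets are standing, and the arm is clear.

```bash
python3 -c "
from station import ticket;print(ticket.hand_in())"
```

```text
the job is handed in; nothing more can be done
None
```

I pushed the brass bush slowly up its gutter with the shut fingers, at about 60 mm/s and 2–3 N. I eased it over the crest, and it rolled by itself into the dip against the red stop. I then lifted the arm clear and handed the job in at about 12 s of the 42 s allowed; no verdict was reported.

- **Bush:** two measurements in the side view put it at rack x ≈ 109 mm, y ≈ -41.5 mm, not moving. I assumed its height rather than measuring it, but its centre was within 1 pixel of where it should be. It looked square in the gutter by eye.
- **Other things:** the last picture shows the steel roller still at its lip and both sockets standing. I did not measure them, and the wrench, driver, gear and spray can were outside that picture. The fingers and hand stayed away from them, and I saw no unexpected force.
- **Disagreement:** the cameras showed the real fingertips about 33 mm higher than the reported tool height. My first approach therefore passed over the bush without touching it. I corrected for this with the side and wrist cameras but did not find the cause.

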